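Add the second egg tray to the tiered stand

ROBOT

A 6-joint arm with a two-finger parallel gripper is mounted at the origin on the work surface. World frame = base frame: x ahead of the robot, y to its left, z up, the work surface at z = 0. Lengths are in m, angles in rad, forces in N, time in s.
With the tool pointing down it reaches from about 0.375 to 0.9 m from the base axis. Payload 3.1 kg.
Tool frame: the origin (TCP) lies midway between the tips of the shut fingers; the grasp point (between the pads) lies 19 mm behind it; x points along the fingers, z is the direction in which the jaws open and shut, and the axes are right-handed (so a half turn about x gives the same grasp; the last joint's range is limited). The gripper opens to 87 mm and grips with 3 to 60 N. Pads are 19 mm wide; open, the fingers measure 117 mm over their backs; the gripper's body (75 mm by 190 mm) begins 51 mm behind the grasp point.
Start: joints at [-1.308, 0.527, 1.433, -0, 1.181, -0.178], TCP at [0.267, -0.565, 0.223] pointing down, gripper open.
Joint ranges: [-3.08, 3.08], [-0.75, 2.2], [0.22, 2.44], [-1.43, 4.57], [0, 2.65], [-2.85, 2.85]. Speed limits (rad/s): [2.79, 2.79, 3.14, 3.14, 3.14, 3.14].

INTERFACE

Orientations are given as a unit quaternion [x, y, z, w].
In Python, from rig import readout, imaging, robot gives the robot as it stands. The module is installed in compiled form; this text tells all that it offers.
- The arm moves only by the tool play_rows, never from a script. Its argument "rows" is text: rows parted by semicolons, each of 7 numbers parted by spaces: the turn, a rotation vector about the tool's x, y, z in rad, then the shift along the tool's x, y, z in mm, then the closure, from 0 (fully open) to 1 (shut). In form: ax ay az tx ty tz gripper; .... A call has 1 to 8 rows; each row shifts and turns the commanded pose from where the row before left it, along the tool's axes as they then stand; what a row does not reach is not made up. A row lasts 1/12 s, in which the tool goes at most 41.7 mm and 7.16 degrees, less where a joint would pass 70% of its speed; a pose out of reach is approached as far as the arm can. A call with a gripper value outside its range is refused whole. The fingers move at their own pace and stop on an object; "squeeze" is the grip in N (left out, the last holds). Time passes only in rows, so rows that do not move let the fingers close. It gives the time, the measured TCP pose, the force and the opening at its end, in the units of the state.
- readout.get_obs(): the state, without advancing time (a new reading comes with each control period).
- imaging.camera(name): name is "side" or "top"; returns the picture (420x560x3 uint8, blue, green, red); there is no depth.
- imaging.camera_info(name): a dict with "K" (3x3 intrinsics, pixels), "world_to_cam" (4x4, takes a point from world to camera coordinates). Camera axes: x right, y down, z forward; pixel columns grow to the right and rows downward; lengths in m; the calibration is good to about 2 mm. A picture is of the moment at which its call begins. camera_info takes no time and is no camera call.
- robot.hand_in(): hands the job in, once; it reports no verdict.
The state is a dict: "time": time; "q": joint angles; "joint_velocities": joint speeds; "joint_torque": joint torques, N m; "position": TCP position; "tool_rot": TCP orientation; "ft_force": force on the tool from outside, world axes, zero at the start; "moment": the same for the moment, N m; "grip_width": finger opening in m.
Only numpy, scipy, OpenCV 4.12 (cv2) and the standard library are available. Lean on these libraries where they do the work, as an engineer would, in place of code of your own. Each camera call takes 0.05 s, during which the arm holds its last target. There are 200 camera calls.

TASK

Lift the blue lid off the four-post egg stand by its knob and set it down, knob up, in the middle of the green mat and lined up with it. Then carry the loose loaded egg tray by its orange handle, keeping it level, and lower it onto the stand so that all four corner holes go over the four posts and it sits fully home on the post shoulders; bring both things all the way down before letting go, and leave the bowl, carton and brush alone.

Things in the scene. Friction and masses are not known exactly. Their poses are not given: they have to be found in the camera images.
- stand: Fixed stand: dark steel base 200 x 146 x 10 mm (long side along x) with four metal posts at x = +-80, y = +-54 mm: 24 mm thick collars up to shoulders at z = 74 mm, then 12 mm diameter pins to z = 94, tapering to 5 mm at the tips, z = 110 mm. A first egg tray like the loose one is permanently fitted at z = 10, its handle up to z = 68 mm. Origin: centre of the base's underside, on the table; z up.
- stand_seat (a point): Point on the stand's centre line at the height of the four post shoulders, 74 mm above the table: where the loose tray's origin is when it is fully home. Axes as the stand's.
- tray: Loose grey egg tray with 20 fixed quail eggs, 190 x 136 mm, about 0.45 kg, on the table at the start. Deck 8 mm thick with four 16 mm through holes at x = +-80, y = +-54 mm; rims to z = 22 mm, egg tops at z = 27 mm; orange bar handle over the middle along x. Origin: centre of the underside, x along the 190 mm side, z up. It fits the posts either way round.
- tray_grip (a point): Centre of the tray's orange handle bar, 51 mm above the tray's underside. The bar runs along the tray's x: 120 mm long, 12 mm wide (y), from z = 44 to 58 mm, on end uprights at x = +-56 mm. Pinch here from above, along the tray's y. Axes as the tray's.
- lid: Loose blue lid, 186 x 134 mm, about 0.28 kg: 6 mm panel with a 15 mm skirt below its edge and a black knob on top. Origin: centre of the skirt's lower edge plane; panel underside z = 15, top z = 21 mm; x along the 186 mm side. It starts on the four post tips (origin 95 mm above the table), skirt outside the posts; raise it 20 mm before going sideways.
- lid_knob (a point): Centre of the lid's knob head, 48 mm above the lid's origin: a round head of 30 mm diameter from z = 37 to 59 mm, on an 18 mm diameter stem.
- mat: Fixed dark green mat, 230 x 170 mm and 4 mm thick, lying on the table: the lid goes on its middle. Origin at the centre of its underside, on the table; x along the 230 mm side.
- bowl: Bystander: white bowl, 110 mm across, 50 mm high, on the table. Origin at the centre of its underside.
- carton: Bystander: brown egg carton, 100 x 150 mm, about 55 mm high, on the table. Origin at the centre of its underside.
- brush: Bystander: hand brush, about 190 mm long, lying on the table. Origin underneath it.

How it is judged:
On the way, in this order (a step that is already met when the one before it is completed fails the run):
1. the lid, still held, has been brought down onto the mat (within 12 mm of resting on it, within 30 mm of its middle) (contact force between the fingers and lid above 0.5 N and z of lid in the frame of mat below 0.016 m and horizontal distance between lid and mat below 0.03 m), for 0.1 s.
2. the tray, still held, has been lowered over the posts to within 12 mm of the shoulders (contact force between the fingers and tray above 0.5 N and z of tray in the frame of stand_seat below 0.012 m and horizontal distance between tray and stand_seat below 0.006 m), for 0.1 s.
At the end, for the whole second after the job is handed in: Lid at rest, knob up, flat (0.06 rad) on the mat, within 30 mm of its middle, lined up within 0.25 rad. Tray at rest on all four shoulders: within 5 mm of the stand's centre line, 3 mm of shoulder height, level within 0.03 rad, aligned within 0.06 rad (either way round) (horizontal distance between lid and mat below 0.03 m and z of lid in the frame of mat below 0.008 m and angle between lid's own z axis and vertical below 0.06 rad and angle between the x axis of lid and the x axis of mat, either way round below 0.25 rad and horizontal distance between tray and stand_seat below 0.005 m and z of tray in the frame of stand_seat between -0.003 and 0.003 m and angle between tray's own z axis and vertical below 0.03 rad and angle between the x axis of tray and the x axis of stand, either way round below 0.06 rad and linear speed of each of tray, lid below 0.02 m/s); the robot touches nothing.
It fails at once if the loaded tray is tipped by more than 0.35 rad (angle between tray's own z axis and vertical above 0.35 rad).
It fails at once if a bystander (bowl, carton or brush) is moved by more than 30 mm (distance of any of bowl, carton, brush from where it was at the start of the episode above 0.03 m).
It also fails if it takes over 64 s, if anything falls off the work surface, if the arm or the gripper's body presses on something with over 40 N, if the wrist force passes 120 N, or if a joint passes its speed limit or range.

## Working session

There is one attempt and no reset: what is moved stays moved. The work goes in short steps, Python scripts to look and compute and a tool call to move; the robot and the scene stay as the last step left them, time stands still between calls to the robot, and variables do not carry over. Pictures are saved under pics/ and viewed, about 8 in all and at most 12, crops included, and the job is handed in when it is done.

Besides the shell and the picture viewer there is one more tool, called after "Emit:" by a JSON object that holds its "name" and its "arguments", one argument or row to a line. play_rows: Moves the arm, as the interface text tells. Its arguments: {"type":"object","properties":{"rows":{"type":"string"},"squeeze":{"type":"number"}},"required":["rows"]}

```bash
mkdir -p pics; python3 - <<'E'
from rig import readout, imaging
import cv2,numpy as np
for n in("side","top"):
    cv2.imwrite(f"pics/{n}0.png",imaging.camera(n)); i=imaging.camera_info(n); print(n,np.round(i["K"],1).tolist(),np.round(i["world_to_cam"],3).tolist())
print(readout.get_obs())
E
```

```text
side [[534.1, 0.0, 284.0], [0.0, 534.1, 202.9], [0.0, 0.0, 1.0]] [[-0.908, -0.419, -0.024, 0.491], [-0.217, 0.516, -0.829, 0.29], [0.36, -0.747, -0.559, 1.305], [0.0, 0.0, 0.0, 1.0]]
top [[526.5, 0.0, 282.2], [0.0, 526.5, 208.9], [0.0, 0.0, 1.0]] [[0.018, -1.0, -0.008, -0.131], [-0.997, -0.017, -0.075, 0.605], [0.074, 0.01, -0.997, 1.757], [0.0, 0.0, 0.0, 1.0]]
{'time': 0.1, 'q': array([-1.30850787e+00,  5.28382084e-01,  1.43375534e+00, -7.11630346e-06,
        1.18142084e+00, -1.78470350e-01]), 'joint_velocities': array([ 0.00071966, -0.00408171,  0.00067806,  0.00021421,  0.0015373 ,
        0.00053708]), 'joint_torque': array([ 5.40137753e-04, -4.40983343e+01, -1.77151448e+01,  6.35826308e-02,
        5.34126058e-02, -4.54078452e-05]), 'position': array([ 0.26650985, -0.56460406,  0.22167003]), 'tool_rot': array([ 0.37907503,  0.59772058, -0.3781377 ,  0.59669432]), 'ft_force': array([-0.12994886, -0.84551871,  0.46749745]), 'moment': array([-0.03935909, -0.04100361, -0.0483247 ]), 'grip_width': 0.08704301139228943}
```

View pics/top0.png

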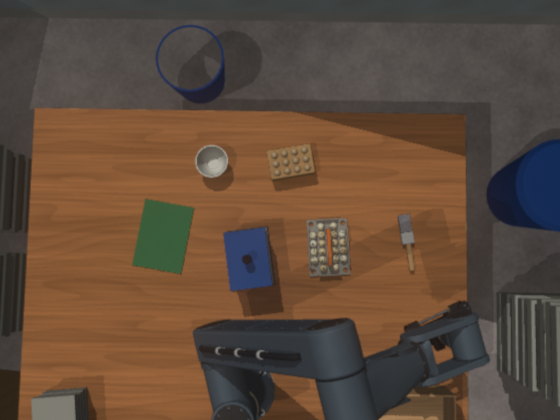

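View pics/side0.png

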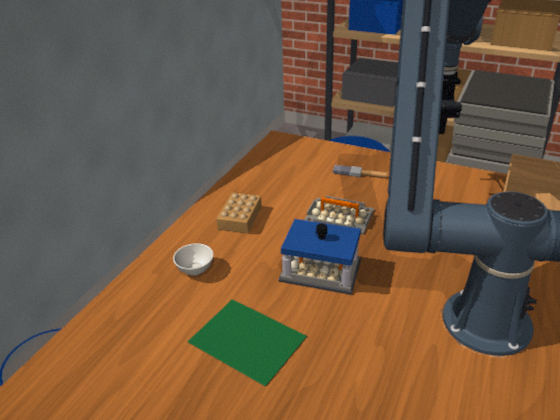

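Top view: mat near (163,237), lid with knob at (248,260), tray with its handle near (329,247), bowl (212,162), carton (291,162), brush (407,240). Side view: knob (321,231), handle (339,203), mat (248,340). Next, measure these by masks.

```bash
cat > h.py <<'E'
from rig import readout, imaging
import cv2,numpy as np
from scipy.spatial.transform import Rotation as R
def ray(n,uv):
    i=imaging.camera_info(n); W=np.array(i["world_to_cam"]); d=W[:3,:3].T@np.linalg.solve(i["K"],[*uv,1.]); return -W[:3,:3].T@W[:3,3], d/np.linalg.norm(d)
def plane(n,uv,z):
    c,d=ray(n,uv); return c+d*(z-c[2])/d[2]
def tri(u,v):
    (a,d),(b,e)=ray("side",u),ray("top",v); s=np.linalg.lstsq(np.c_[d,-e],b-a,rcond=None)[0]; p,q=a+s[0]*d,b+s[1]*e
    return (p+q)/2,np.linalg.norm(p-q)
def blob(img,lo,hi,box):
    m=cv2.inRange(cv2.cvtColor(img,cv2.COLOR_BGR2HSV),lo,hi); k=np.zeros_like(m); x0,y0,x1,y1=box; k[y0:y1,x0:x1]=255
    cs=cv2.findContours(m&k,cv2.RETR_EXTERNAL,cv2.CHAIN_APPROX_NONE)[0]; return max(cs,key=cv2.contourArea)
def rect(n,c,z):
    """min-area rectangle of a contour cast on a plane: centre, sizes, yaw of long side"""
    P=np.array([plane(n,p,z)[:2] for p in c[:,0,:].astype(float)],np.float32); r=cv2.minAreaRect(P*1000); b=cv2.boxPoints(r); e=[b[1]-b[0],b[2]-b[1]]; l=max(e,key=np.linalg.norm)
    y=np.arctan2(l[1],l[0]); return np.round(r[0],1),np.round(r[1],1),round((y+np.pi/2)%np.pi-np.pi/2,3)
def cen(c):
    m=cv2.moments(c); return m["m10"]/m["m00"],m["m01"]/m["m00"]
GREEN=((45,80,20),(85,255,255)); BLUE=((105,120,40),(125,255,255)); OR=((3,180,120),(14,255,255)); BLK=((0,0,0),(180,255,50))
E
python3 - <<'E'
from h import *
t,s=imaging.camera("top"),imaging.camera("side")
for n,p in(("knob",s[231,321]),("h",t[245,329]),("hs",s[205,340]),("wood",t[300,100]),("mat",t[237,163]),("lid",t[240,250]),("knobtop",t[260,248])): print(n,p,cv2.cvtColor(p.reshape(1,1,3),cv2.COLOR_BGR2HSV).ravel())
print("cams",ray("top",(0,0))[0],ray("side",(0,0))[0])
print("mat",rect("top",blob(t,*GREEN,(120,190,205,285)),.004),rect("side",blob(s,*GREEN,(180,290,320,390)),.004))
print("lid",rect("top",blob(t,*BLUE,(215,215,285,305)),.116),rect("top",blob(t,*BLUE,(215,215,285,305)),.095))
hc=blob(t,*OR,(310,220,350,275));hs=blob(s,*OR,(310,190,370,218))
print("handle",rect("top",hc,.058),cen(hc),cen(hs),tri(cen(hs),cen(hc)))
kt=blob(t,(0,0,0),(180,255,45),(238,248,260,274));ks=blob(s,(0,0,0),(180,255,45),(310,218,334,242))
print("knob",cen(kt),cen(ks),tri(cen(ks),cen(kt)),cv2.boundingRect(kt),cv2.boundingRect(ks))
a=cv2.resize(t[200:310,200:360],None,fx=4,fy=4,interpolation=cv2.INTER_CUBIC);b=cv2.resize(s[180:300,260:390],None,fx=4,fy=4,interpolation=cv2.INTER_CUBIC)
o=np.zeros((480,1160,3),np.uint8);o[:440,:640]=a;o[:,640:]=b;cv2.imwrite("pics/c1.png",cv2.resize(o,(800,331)))
E
```

```text
knob [22 17 26] [163  88  26]
h [ 43  89 166] [ 11 189 166]
hs [ 37  80 136] [ 13 186 136]
wood [ 53  89 137] [ 13 156 137]
mat [59 93 57] [62 99 93]
lid [106  66  51] [112 132 106]
knobtop [35 35 42] [ 0 43 42]
cams [ 0.47480967 -0.1378946   1.79627294] [0.03903224 1.03064128 0.98149208]
mat (array([509.5, 284.6]), array([167.3, 225.3]), np.float32(-0.163)) (array([506.4, 284.3]), array([168.7, 228.6]), np.float32(-0.163))
lid (array([439.3, -13.9]), array([180.5, 128.8]), np.float32(0.153)) (array([438.9, -12.3]), array([182.8, 130.4]), np.float32(0.153))
handle (array([ 481.9, -277.2]), array([111.7,   6.8]), np.float32(0.078)) (328.8044444444444, 246.13777777777776) (331.3964131106988, 198.60235003092143) (array([ 0.49333928, -0.27283955,  0.06630074]), np.float64(0.01909549485580118))
knob (246.5, 259.1626984126984) (321.4761904761905, 230.54761904761904) (array([ 0.43729555, -0.01353367,  0.13952281]), np.float64(0.003034461460705523)) (243, 256, 8, 8) (317, 224, 10, 15)
```

View pics/c1.png

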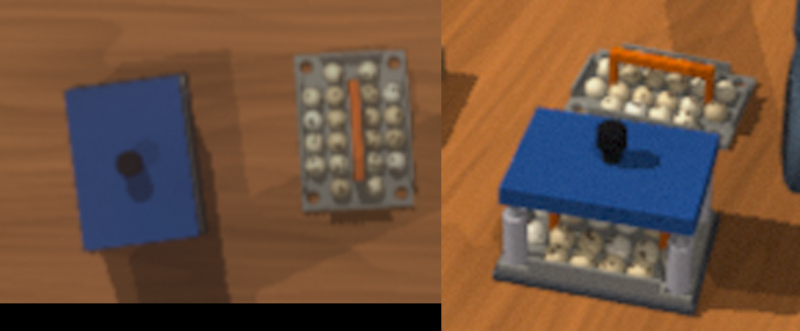

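The crop shows the blue lid on its posts with its knob, and the tray with its four corner holes and handle. Heights agree: the knob triangulates to z 0.1395 against an expected 0.143. Now the approach numbers.

```bash
cat >> h.py <<'E'
def go(p,jaw):
    """tool down at p, tool z at world yaw jaw (mod pi): turn about tool x and then shifts in tool axes, mm"""
    o=readout.get_obs(); r=R.from_quat(o["tool_rot"]).as_matrix(); 
    y=np.arctan2(r[1,2],r[0,2]); t=(jaw-y+np.pi/2)%np.pi-np.pi/2
    T=np.c_[[0,0,-1],[np.sin(jaw_:=y+t),-np.cos(jaw_),0],[np.cos(jaw_),np.sin(jaw_),0]] 
    rv=R.from_matrix(r.T@T).as_rotvec(); d=T.T@(np.array(p)-o["position"])*1000
    print("t",o["time"],"pos",o["position"].round(4),"jaw yaw",y.round(3),"tilt",r[:,0].round(3),"q6",o["q"][5].round(3),"\nturn",rv.round(4),"shift",d.round(1),"w",o["grip_width"].round(4),"F",o["ft_force"].round(1),"det",np.linalg.det(T).round(2))
E
python3 - <<'E'
from h import *
a=.153
go([.4375,-.0137,.20],a+np.pi/2)
go([.4375,-.0137,.20],a)
E
```

```text
Traceback (most recent call last):
  File "h.py", line 26, in go
    rv=R.from_matrix(r.T@T).as_rotvec(); d=T.T@(np.array(p)-o["position"])*1000
       ~~~~~~~~~~~~~^^^^^^^
  File "scipy/spatial/transform/_rotation.pyx", line 1143, in scipy.spatial.transform._rotation.Rotation.from_matrix
ValueError: Non-positive determinant (left-handed or null coordinate frame) in rotation matrix 0: [[ 9.99998952e-01  1.69559338e-04 -1.43748536e-03]
 [-2.45433559e-04 -9.58871009e-01 -2.83842081e-01]
 [ 1.42649111e-03 -2.83842136e-01  9.58869963e-01]].
```

```bash
sed -i 's/\[np.sin(jaw_:=y+t),-np.cos(jaw_),0\]/[-np.sin(jaw_:=y+t),np.cos(jaw_),0]/' h.py
python3 - <<'E'
from h import *
a=.153
go([.4375,-.0137,.20],a+np.pi/2)
go([.4375,-.0137,.20],a)
E
```

```text
Traceback (most recent call last):
  File "h.py", line 27, in go
    print("t",o["time"],"pos",o["position"].round(4),"jaw yaw",y.round(3),"tilt",r[:,0].round(3),"q6",o["q"][5].round(3),"\nturn",rv.round(4),"shift",d.round(1),"w",o["grip_width"].round(4),"F",o["ft_force"].round(1),"det",np.linalg.det(T).round(2))
                                                                                                                                                                     ^^^^^^^^^^^^^^^^^^^^^
AttributeError: 'float' object has no attribute 'round'
```

```bash
sed -i 's/o\["grip_width"\].round(4)/round(o["grip_width"],4)/' h.py
python3 - <<'E'
from h import *
a=.153
go([.4375,-.0137,.20],a+np.pi/2)
go([.4375,-.0137,.20],a)
E
```

```text
t 0.2 pos [ 0.2666 -0.5648  0.2219] jaw yaw -1.13 tilt [-0.     0.001 -1.   ] q6 -0.179 
turn [ 0.2878 -0.0015 -0.    ] shift [  21.9  252.9 -518.6] w 0.0868 F [-0.4  0.4  0.4] det 1.0
t 0.2 pos [ 0.2666 -0.5648  0.2219] jaw yaw -1.13 tilt [-0.     0.001 -1.   ] q6 -0.179 
turn [-1.283e+00 -1.100e-03 -1.100e-03] shift [ 21.9 518.6 252.9] w 0.0868 F [-0.4  0.4  0.4] det 1.0
```

Emit:
{"name": "play_rows", "arguments": {
  "rows": "0.096 0 0 0 0 0 0;0.096 0 0 0 0 0 0;0.096 0 0 0 0 0 0;0 0 0 0 15.8 -32.4 0;0 0 0 0 15.8 -32.4 0;0 0 0 0 15.8 -32.4 0;0 0 0 0 15.8 -32.4 0;0 0 0 0 15.8 -32.4 0",
  "squeeze": 25
}}

```text
time: 0.87
position: [0.3202, -0.3914, 0.2224]
tool_rot: [0.461, 0.537, -0.46, 0.536]
ft_force: [0.2, 0.7, 0.5]
grip_width: 0.0868
```

Emit:
{"name": "play_rows", "arguments": {
  "rows": "0 0 0 0 15.8 -32.4 0;0 0 0 0 15.8 -32.4 0;0 0 0 0 15.8 -32.4 0;0 0 0 0 15.8 -32.4 0;0 0 0 0 15.8 -32.4 0;0 0 0 0 15.8 -32.4 0;0 0 0 0 15.8 -32.4 0;0 0 0 0 15.8 -32.4 0"
}}

```text
time: 1.53
position: [0.4057, -0.116, 0.2227]
tool_rot: [0.461, 0.537, -0.46, 0.537]
ft_force: [1.8, -0.9, -0.1]
grip_width: 0.0873
```

Emit:
{"name": "play_rows", "arguments": {
  "rows": "0 0 0 0 15.8 -32.4 0;0 0 0 0 15.8 -32.4 0;0 0 0 0 15.8 -32.4 0;0 0 0 0 0 0 0;0 0 0 0 0 0 0"
}}

```text
time: 1.95
position: [0.4377, -0.0127, 0.2225]
tool_rot: [0.459, 0.538, -0.459, 0.538]
ft_force: [-0.2, -0.1, -0.0]
grip_width: 0.0869
```

```bash
python3 - <<'E'
from h import *
go([.4375,-.0137,.125],.153+np.pi/2)
E
```

```text
t 1.95 pos [ 0.4377 -0.0127  0.2225] jaw yaw -1.413 tilt [-0. -0. -1.] q6 1.128 
turn [0.0047 0.0002 0.0002] shift [97.5 -0.3  1. ] w 0.0869 F [-0.2 -0.1 -0. ] det 1.0
```

Emit:
{"name": "play_rows", "arguments": {
  "rows": "0 0 0 25 0 1 0;0 0 0 25 0 0 0;0 0 0 20 0 0 0;0 0 0 15 0 0 0;0 0 0 11 0 0 0;0 0 0 0 0 0 0;0 0 0 0 0 0 0"
}}

```text
time: 2.53
position: [0.4374, -0.0166, 0.1262]
tool_rot: [0.461, 0.537, -0.461, 0.536]
ft_force: [0.1, 0.1, 0.8]
grip_width: 0.0874
```

Emit:
{"name": "play_rows", "arguments": {
  "rows": "0 0 0 0 0 0 1;0 0 0 0 0 0 1;0 0 0 0 0 0 1;0 0 0 0 0 0 1;0 0 0 0 0 0 1;0 0 0 0 0 0 1;0 0 0 0 0 0 1;0 0 0 0 0 0 1"
}}

```text
time: 3.2
position: [0.4378, -0.0153, 0.1266]
tool_rot: [0.46, 0.537, -0.46, 0.537]
ft_force: [0.4, -1.1, 0.9]
grip_width: 0.0415
```

```bash
python3 - <<'E'
from h import *
go([.4375,-.0137,.17],.153+np.pi/2)
E
```

```text
t 3.2 pos [ 0.4378 -0.0153  0.1266] jaw yaw -1.418 tilt [ 0. -0. -1.] q6 1.127 
turn [ 0.      0.0001 -0.0001] shift [-43.4  -0.1  -1.6] w 0.0415 F [ 0.4 -1.1  0.9] det 1.0
```

Emit:
{"name": "play_rows", "arguments": {
  "rows": "0 0 0 0 0 0 1;0 0 0 0 0 0 1;0 0 0 0 0 0 1;0 0 0 0 0 0 1;0 0 0 0 0 0 1;0 0 0 0 0 0 1"
}}

```text
time: 3.7
position: [0.4377, -0.0152, 0.1265]
tool_rot: [0.46, 0.537, -0.46, 0.537]
ft_force: [0.1, 2.6, -0.1]
grip_width: 0.0293
```

Emit:
{"name": "play_rows", "arguments": {
  "rows": "0 0 0 -4 0 0 1;0 0 0 -8 0 0 1;0 0 0 -10 0 0 1;0 0 0 -10 0 0 1;0 0 0 -10 0 0 1;0 0 0 -8 0 0 1;0 0 0 0 0 0 1;0 0 0 0 0 0 1"
}}

```text
time: 4.37
position: [0.438, -0.0155, 0.1771]
tool_rot: [0.461, 0.536, -0.46, 0.537]
ft_force: [0.4, -0.5, -2.1]
grip_width: 0.0293
```

```bash
python3 - <<'E'
from h import *
go([.5080,.2845,.16],-.163+np.pi/2)
E
```

```text
t 4.3667 pos [ 0.438  -0.0155  0.1771] jaw yaw -1.418 tilt [ 0.001 -0.    -1.   ] q6 1.127 
turn [ 0.3158  0.0005 -0.0013] shift [  17.1   20.4 -307.4] w 0.0293 F [ 0.4 -0.5 -2.1] det 1.0
```

Emit:
{"name": "play_rows", "arguments": {
  "rows": "0.079 0 0 0 0 0 1;0.079 0 0 0 0 0 1;0.079 0 0 0 0 0 1;0.079 0 0 0 0 0 1;0 0 0 0 1.7 -12 1;0 0 0 0 1.7 -20 1;0 0 0 0 1.7 -28 1;0 0 0 0 1.7 -32 1"
}}

```text
time: 5.03
position: [0.4591, 0.0744, 0.1758]
tool_rot: [-0.539, -0.457, 0.54, -0.457]
ft_force: [0.6, -0.3, -3.4]
grip_width: 0.0292
```

Emit:
{"name": "play_rows", "arguments": {
  "rows": "0 0 0 0 1.7 -32 1;0 0 0 0 1.7 -32 1;0 0 0 0 1.7 -32 1;0 0 0 0 1.7 -32 1;0 0 0 0 1.7 -32 1;0 0 0 0 1.7 -28 1;0 0 0 0 1.7 -18 1;0 0 0 0 1.7 -9.4 1"
}}

```text
time: 5.7
position: [0.5076, 0.287, 0.1755]
tool_rot: [-0.538, -0.459, 0.539, -0.458]
ft_force: [1.1, -0.3, -3.2]
grip_width: 0.0294
```

Emit:
{"name": "play_rows", "arguments": {
  "rows": "0 0 0 25 0 0 1;0 0 0 25 0 0 1;0 0 0 20 0 0 1;0 0 0 10 0 0 1;0 0 0 0 0 0 1;0 0 0 0 0 0 1"
}}

```text
time: 6.2
position: [0.5077, 0.284, 0.0961]
tool_rot: [-0.539, -0.458, 0.54, -0.457]
ft_force: [0.7, 0.9, -2.2]
grip_width: 0.0293
```

```bash
python3 - <<'E'
from h import *
go([.5080,.2845,.0345],-.163+np.pi/2)
t,s=imaging.camera("top"),imaging.camera("side")
cv2.imwrite("pics/t2.png",np.vstack([cv2.resize(t[180:340,110:370],None,fx=3,fy=3)[:300],cv2.resize(s[180:400,170:400],None,fx=1.36,fy=1.36)[:299,:].repeat(1,0)[:, :].copy() if False else np.zeros((1,780,3),np.uint8)]))
cv2.imwrite("pics/t2.png",cv2.resize(t[180:340,110:370],None,fx=3,fy=3,interpolation=cv2.INTER_CUBIC))
cv2.imwrite("pics/t2side.png",cv2.resize(s[160:400,160:400],None,fx=2.5,fy=2.5,interpolation=cv2.INTER_CUBIC))
cv2.imwrite("pics/t2_raw.png",t);cv2.imwrite("pics/s2_raw.png",s)
E
```

```text
t 6.2 pos [0.5077 0.284  0.0961] jaw yaw -1.735 tilt [-0.001 -0.001 -1.   ] q6 2.053 
turn [-0.0008  0.0008  0.0013] shift [61.6  0.2 -0.5] w 0.0293 F [ 0.7  0.9 -2.2] det 1.0
```

View pics/t2side.png

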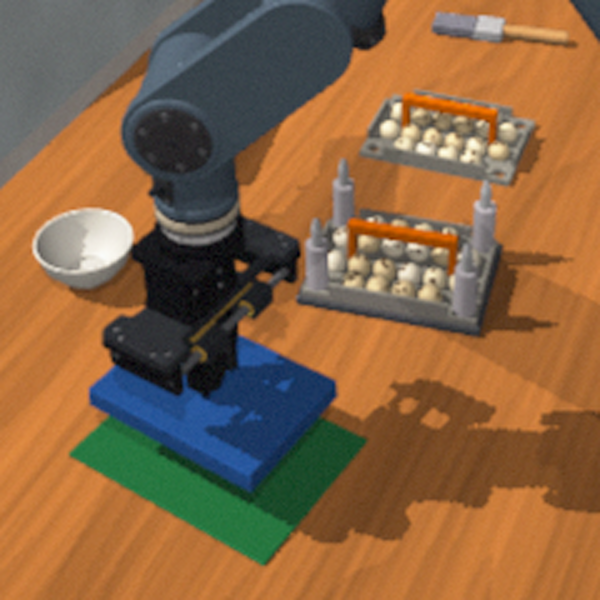

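The lid hangs level and in line above the mat, and the bare posts and tray are in clear view behind it. Lowering.

Emit:
{"name": "play_rows", "arguments": {
  "rows": "0 0 0 15 0 0 1;0 0 0 15 0 0 1;0 0 0 12 0 0 1;0 0 0 8 0 0 1;0 0 0 5 0 0 1;0 0 0 3 0 0 1;0 0 0 0 0 0 1;0 0 0 0 0 0 1"
}}

```text
time: 6.97
position: [0.5082, 0.2848, 0.0389]
tool_rot: [0.539, 0.457, -0.539, 0.458]
ft_force: [0.5, -0.2, -3.2]
grip_width: 0.0292
```

Emit:
{"name": "play_rows", "arguments": {
  "rows": "0 0 0 1 0 0 1;0 0 0 1 0 0 1;0 0 0 1 0 0 1;0 0 0 0 0 0 1;0 0 0 0 0 0 1"
}}

```text
time: 7.38
position: [0.5079, 0.2847, 0.0357]
tool_rot: [0.539, 0.458, -0.539, 0.458]
ft_force: [0.1, 0.3, -2.2]
grip_width: 0.0293
```

Emit:
{"name": "play_rows", "arguments": {
  "rows": "0 0 0 0.7 0 0 1;0 0 0 0.7 0 0 1;0 0 0 0.6 0 0 1;0 0 0 0 0 0 1;0 0 0 0 0 0 1"
}}

```text
time: 7.8
position: [0.508, 0.2846, 0.0355]
tool_rot: [0.539, 0.457, -0.539, 0.458]
ft_force: [-3.1, -2.1, 10.6]
grip_width: 0.0292
```

Contact reads +10.6 N, so the lid is down. Release and rise.

Emit:
{"name": "play_rows", "arguments": {
  "rows": "0 0 0 -0.7 0 0 1;0 0 0 0 0 0 0;0 0 0 0 0 0 0;0 0 0 0 0 0 0;0 0 0 0 0 0 0;0 0 0 0 0 0 0;0 0 0 0 0 0 0;0 0 0 0 0 0 0"
}}

```text
time: 8.47
position: [0.5078, 0.2846, 0.0341]
tool_rot: [-0.539, -0.458, 0.539, -0.458]
ft_force: [0.5, -0.1, -0.4]
grip_width: 0.0681
```

Emit:
{"name": "play_rows", "arguments": {
  "rows": "0 0 0 0 0 0 0;0 0 0 0 0 0 0;0 0 0 -20 0 0 0;0 0 0 -30 0 0 0;0 0 0 -35 0 0 0;0 0 0 -35 0 0 0;0 0 0 -35 0 0 0;0 0 0 -20 0 0 0"
}}

```text
time: 9.13
position: [0.5094, 0.2852, 0.2134]
tool_rot: [0.541, 0.457, -0.537, 0.458]
ft_force: [0.8, 0.0, 0.1]
grip_width: 0.0867
```

```bash
python3 - <<'E'
from h import *
go([.482,-.2772,.21],.078+np.pi/2)
t,s=imaging.camera("top"),imaging.camera("side")
cv2.imwrite("pics/t3_raw.png",t);cv2.imwrite("pics/s3_raw.png",s)
# tray: dark-grey outline vs wood
hsv=cv2.cvtColor(t,cv2.COLOR_BGR2HSV)
for nm,(x0,y0,x1,y1) in(("tray",(300,210,360,285)),("base",(215,215,290,310))):
    m=np.zeros(t.shape[:2],np.uint8); m[y0:y1,x0:x1]=cv2.inRange(hsv,(0,0,0),(180,95,255))[y0:y1,x0:x1]
    c=max(cv2.findContours(cv2.morphologyEx(m,cv2.MORPH_CLOSE,np.ones((5,5))),cv2.RETR_EXTERNAL,cv2.CHAIN_APPROX_NONE)[0],key=cv2.contourArea)
    print(nm,rect("top",c,.022 if nm=="tray" else .010),cv2.boundingRect(c))
o=np.zeros((570,800,3),np.uint8)
a=cv2.resize(t[205:305,215:355],(800,570),interpolation=cv2.INTER_CUBIC); cv2.imwrite("pics/c3t.png",a)
cv2.imwrite("pics/c3s.png",cv2.resize(s[190:300,270:380],None,fx=5,fy=5,interpolation=cv2.INTER_CUBIC))
E
```

```text
t 9.1333 pos [0.5094 0.2852 0.2134] jaw yaw -1.734 tilt [ 0.006  0.002 -1.   ] q6 2.053 
turn [-0.2411 -0.0022 -0.0056] shift [  3.4 -71.1 558.6] w 0.0867 F [0.8 0.  0.1] det 1.0
tray (array([ 482.5, -277.2]), array([191.6, 137.7]), np.float32(0.067)) (307, 218, 43, 59)
base (array([441.1, -12.7]), array([198.4, 146.4]), np.float32(0.147)) (225, 227, 50, 63)
```

View pics/c3t.png

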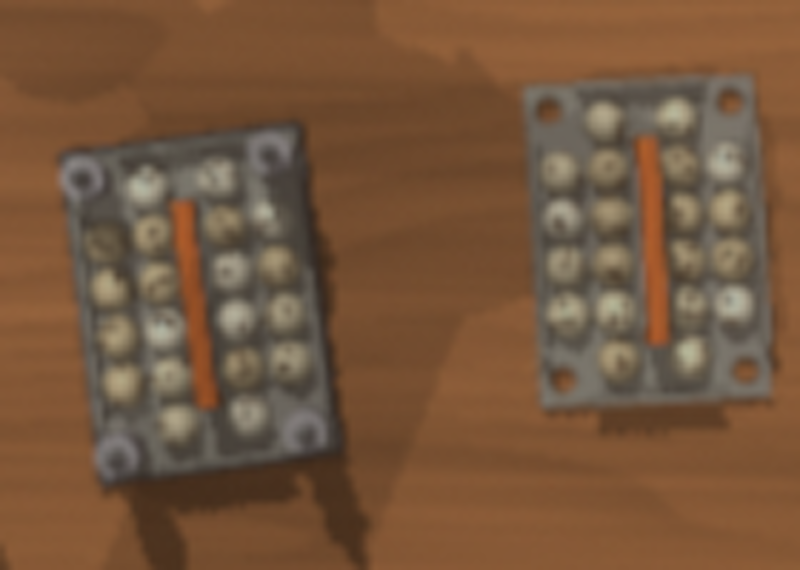

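View pics/c3s.png

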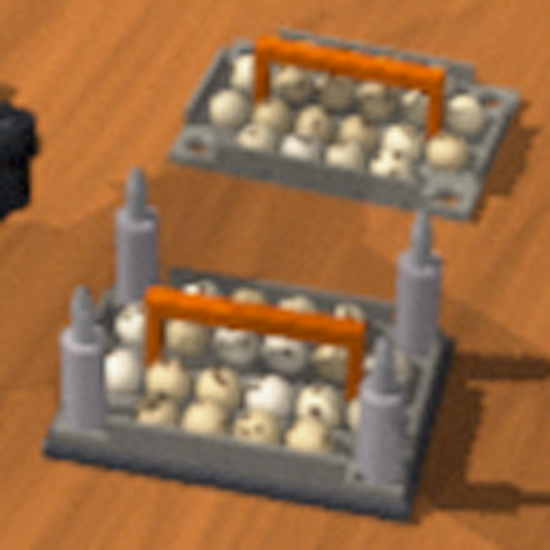

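Top crop (5.714x, origin 215,205): post centres near (80,179), (268,155), (116,457), (306,432); tray holes near (549,110), (731,100), (564,379), (745,371). Side crop (5x, origin 270,190): tips near (136,170), (82,288), (423,215), (386,340). Rigid fits, and a handle-to-handle cross-check:

```bash
cat >> h.py <<'E'
def fit(P):
    """rigid fit of 4 corner points to (+-80,+-54): centre mm, yaw, rms"""
    P=np.array(P)[:,:2]*1000; c=P.mean(0); d=P-c; best=None
    for a0 in(-1.2,0,1.2):pass
    u=np.array([P[0]-P[2],P[1]-P[3]]).mean(0); a=(np.arctan2(u[1],u[0])+np.pi/2)%np.pi-np.pi/2
    q=d@np.array([[np.cos(a),-np.sin(a)],[np.sin(a),np.cos(a)]]); return c.round(1),round(a,3),q.round(1).tolist()
E
sed -i '/for a0 in/d;s/; best=None//' h.py
python3 - <<'E'
from h import *
t,s=cv2.imread("pics/t3_raw.png"),cv2.imread("pics/s3_raw.png")
T=lambda p:(215+(p[0]+.5)/5.714-.5,205+(p[1]+.5)/5.7-.5); S=lambda p:(270+(p[0]+.5)/5-.5,190+(p[1]+.5)/5-.5)
posts=[(80,179),(268,155),(116,457),(306,432)]; holes=[(549,110),(731,100),(564,379),(745,371)]
tips=[(136,170),(82,288),(423,215),(386,340)]
print("stand top",fit([plane("top",T(p),.074) for p in posts]))
print("tray top",fit([plane("top",T(p),.008) for p in holes]))
tp=[plane("side",S(p),.108) for p in tips]
print("stand side",np.round(np.mean(tp,0)*1000,1),fit(tp))
for n,b,z in(("standh",(240,235,256,280),.068),("trayh",(322,222,340,270),.058)):
    c=blob(t,(0,150,90),(14,255,255),b); print(n,rect("top",c,z),plane("top",cen(c),z).round(4))
E
```

```text
stand top (array([440.7, -13.7]), np.float64(0.155), [[80.3, 54.2], [79.2, -54.2], [-79.4, 54.5], [-80.1, -54.5]])
tray top (array([ 483.1, -277.7]), np.float64(0.065), [[79.7, 54.2], [80.5, -54.2], [-79.9, 53.5], [-80.2, -53.5]])
stand side [437.8 -14.5 108. ] (array([437.8, -14.5]), np.float64(0.141), [[80.4, -53.6], [79.8, 53.6], [-79.6, -53.8], [-80.6, 53.8]])
standh (array([439.7, -13.7]), array([115.7,  12.3]), np.float32(0.152)) [ 0.4417 -0.0138  0.068 ]
trayh (array([ 483.4, -277. ]), array([115.4,  12.7]), np.float32(0.074)) [ 0.4824 -0.2773  0.058 ]
```

Emit:
{"name": "play_rows", "arguments": {
  "rows": "-0.083 0 0 0 0 0 0;-0.083 0 0 0 0 0 0;-0.083 0 0 0 0 0 0;0 0 0 0 -4.1 35 0;0 0 0 0 -4.1 35 0;0 0 0 0 -4.1 35 0;0 0 0 0 -4.1 35 0;0 0 0 0 -4.1 35 0"
}}

```text
time: 9.9
position: [0.5011, 0.1071, 0.2079]
tool_rot: [0.477, 0.522, -0.479, 0.52]
ft_force: [0.1, 0.1, -0.4]
grip_width: 0.0868
```

Emit:
{"name": "play_rows", "arguments": {
  "rows": "0 0 0 0 -4.1 35 0;0 0 0 0 -4.1 35 0;0 0 0 0 -4.1 35 0;0 0 0 0 -4.1 35 0;0 0 0 0 -4.1 35 0;0 0 0 0 -4.1 35 0;0 0 0 0 -4.1 35 0;0 0 0 0 -4.1 35 0"
}}

```text
time: 10.57
position: [0.4925, -0.1745, 0.2079]
tool_rot: [0.478, 0.522, -0.478, 0.52]
ft_force: [1.1, -1.0, 0.2]
grip_width: 0.0872
```

Emit:
{"name": "play_rows", "arguments": {
  "rows": "0 0 0 0 -4.1 35 0;0 0 0 0 -4.1 35 0;0 0 0 0 -4.1 35 0;0 0 0 0 0 0 0;0 0 0 0 0 0 0;0 0 0 0 0 0 0"
}}

```text
time: 11.07
position: [0.4895, -0.2779, 0.2079]
tool_rot: [0.478, 0.522, -0.478, 0.52]
ft_force: [-0.4, -0.1, -0.4]
grip_width: 0.0872
```

```bash
python3 - <<'E'
from h import *
go([.4828,-.2774,.034],.070+np.pi/2)
E
```

```text
t 11.0667 pos [ 0.4895 -0.2779  0.2079] jaw yaw -1.486 tilt [-0.002  0.003 -1.   ] q6 0.77 
turn [ 0.0151 -0.0029  0.0023] shift [173.9  -6.6  -1. ] w 0.0872 F [-0.4 -0.1 -0.4] det 1.0
```

Emit:
{"name": "play_rows", "arguments": {
  "rows": "0.015 -0.003 0.0023 0 0 0 0;0 0 0 30 -6.6 -1 0;0 0 0 35 0 0 0;0 0 0 35 0 0 0;0 0 0 25 0 0 0;0 0 0 15 0 0 0;0 0 0 0 0 0 0;0 0 0 0 0 0 0"
}}

```text
time: 11.73
position: [0.4839, -0.2771, 0.0687]
tool_rot: [0.482, 0.517, -0.482, 0.518]
ft_force: [0.6, 1.0, 0.2]
grip_width: 0.0873
```

```bash
python3 - <<'E'
from h import *
go([.4828,-.2774,.034],.070+np.pi/2)
s=imaging.camera("side"); cv2.imwrite("pics/c4.png",cv2.resize(s[120:270,260:420],None,fx=3.75,fy=3.75,interpolation=cv2.INTER_CUBIC))
E
```

```text
t 11.7333 pos [ 0.4839 -0.2771  0.0687] jaw yaw -1.499 tilt [ 0.001 -0.001 -1.   ] q6 0.779 
turn [ 0.0022  0.0012 -0.0007] shift [34.7 -1.1  0.3] w 0.0873 F [0.6 1.  0.2] det 1.0
```

View pics/c4.png

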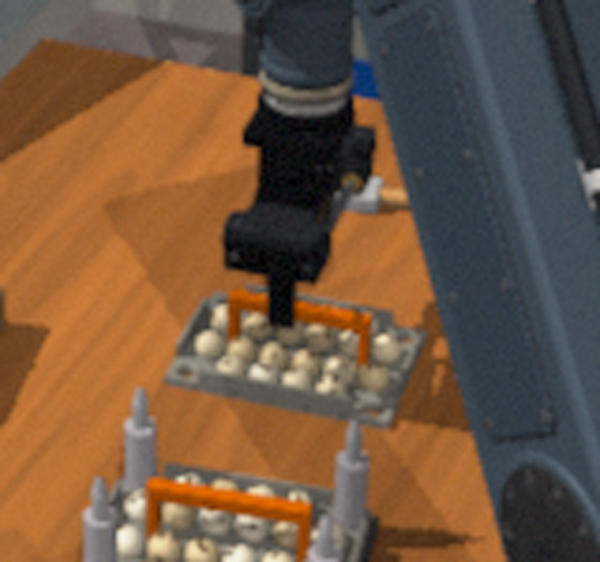

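The gripper straddles the handle near its middle (front finger at (282,300), bar from 232 to 370). Descend and close.

Emit:
{"name": "play_rows", "arguments": {
  "rows": "0 0 0 12 -1 0 0;0 0 0 12 0 0 0;0 0 0 7 0 0 0;0 0 0 4 0 0 0;0 0 0 0 0 0 0;0 0 0 0 0 0 0;0 0 0 0 0 0 1;0 0 0 0 0 0 1",
  "squeeze": 40
}}

```text
time: 12.45
position: [0.4837, -0.2793, 0.0349]
tool_rot: [0.482, 0.516, -0.482, 0.519]
ft_force: [0.6, 0.7, 0.9]
grip_width: 0.08
```

Emit:
{"name": "play_rows", "arguments": {
  "rows": "0 0 0 0 0 0 1;0 0 0 0 0 0 1;0 0 0 0 0 0 1;0 0 0 0 0 0 1;0 0 0 0 0 0 1;0 0 0 0 0 0 1;0 0 0 0 0 0 1;0 0 0 0 0 0 1"
}}

```text
time: 13.12
position: [0.4832, -0.2789, 0.0342]
tool_rot: [0.482, 0.516, -0.482, 0.519]
ft_force: [0.0, -0.1, -0.5]
grip_width: 0.0285
```

Emit:
{"name": "play_rows", "arguments": {
  "rows": "0 0 0 0 0 0 1;0 0 0 0 0 0 1;0 0 0 0 0 0 1;0 0 0 0 0 0 1;0 0 0 0 0 0 1;0 0 0 0 0 0 1;0 0 0 0 0 0 1;0 0 0 0 0 0 1"
}}

```text
time: 13.78
position: [0.4832, -0.2788, 0.0342]
tool_rot: [0.482, 0.516, -0.482, 0.519]
ft_force: [0.1, 0.0, 0.4]
grip_width: 0.0114
```

```bash
python3 - <<'E'
from h import *
go([.4828,-.2774,.034],.070+np.pi/2)
E
```

```text
t 13.7833 pos [ 0.4832 -0.2788  0.0342] jaw yaw -1.5 tilt [ 0.002 -0.003 -1.   ] q6 0.777 
turn [ 0.0007  0.0027 -0.0022] shift [ 0.2 -0.3 -1.4] w 0.0114 F [0.1 0.  0.4] det 1.0
```

Emit:
{"name": "play_rows", "arguments": {
  "rows": "0 0 0 -4 0 0 1;0 0 0 -8 0 0 1;0 0 0 -14 0 0 1;0 0 0 -20 0 0 1;0 0 0 -22 0 0 1;0 0 0 -22 0 0 1;0 0 0 -22 0 0 1;0 0 0 -18 0 0 1"
}}

```text
time: 14.45
position: [0.4828, -0.2786, 0.166]
tool_rot: [0.482, 0.516, -0.482, 0.519]
ft_force: [-0.1, 0.0, -4.6]
grip_width: 0.0117
```

Emit:
{"name": "play_rows", "arguments": {
  "rows": "0 0 0 -10 0 0 1;0 0 0 -6 0 0 1;0 0 0 0 0 0 1;0 0 0 0 0 0 1;0 0 0 0 0 0 1"
}}

```text
time: 14.87
position: [0.4821, -0.2779, 0.1789]
tool_rot: [0.482, 0.517, -0.482, 0.518]
ft_force: [-0.4, 0.7, -5.1]
grip_width: 0.0116
```

```bash
python3 - <<'E'
from h import *
go([.4402,-.0142,.178],.150+np.pi/2)
E
```

```text
t 14.8667 pos [ 0.4821 -0.2779  0.1789] jaw yaw -1.5 tilt [ 0.    -0.001 -1.   ] q6 0.777 
turn [-0.0793  0.0008 -0.0002] shift [   0.9   -2.  -267. ] w 0.0116 F [-0.4  0.7 -5.1] det 1.0
```

Emit:
{"name": "play_rows", "arguments": {
  "rows": "-0.04 0 0 0 0 0 1;-0.039 0 0 0 0 0 1;0 0 0 0 0 -8 1;0 0 0 0 0 -14 1;0 0 0 0 0 -20 1;0 0 0 0 0 -24 1;0 0 0 0 0 -25 1;0 0 0 0 0 -25 1"
}}

```text
time: 15.53
position: [0.4642, -0.1612, 0.1793]
tool_rot: [0.461, 0.535, -0.462, 0.536]
ft_force: [0.7, 1.0, -4.1]
grip_width: 0.0113
```

Emit:
{"name": "play_rows", "arguments": {
  "rows": "0 0 0 0 -1 -25 1;0 0 0 0 -1 -25 1;0 0 0 0 0 -25 1;0 0 0 0 0 -24 1;0 0 0 0 0 -20 1;0 0 0 0 0 -16 1;0 0 0 0 0 -10 1;0 0 0 0 0 -6 1"
}}

```text
time: 16.2
position: [0.4396, -0.0128, 0.1791]
tool_rot: [0.46, 0.536, -0.461, 0.537]
ft_force: [-0.3, 0.9, -3.4]
grip_width: 0.0112
```

Emit:
{"name": "play_rows", "arguments": {
  "rows": "0 0 0 0 0 0 1;0 0 0 0 0 0 1;0 0 0 0 0 0 1;0 0 0 0 0 0 1"
}}

```text
time: 16.53
position: [0.4416, -0.0157, 0.1794]
tool_rot: [0.461, 0.534, -0.462, 0.537]
ft_force: [0.4, 0.4, -3.9]
grip_width: 0.0118
```

```bash
python3 - <<'E'
from h import *
go([.4402,-.0142,.178],.150+np.pi/2)
t,s=imaging.camera("top"),imaging.camera("side")
cv2.imwrite("pics/t5_raw.png",t);cv2.imwrite("pics/s5_raw.png",s)
a=cv2.resize(t[215:315,215:290],(420,560),interpolation=cv2.INTER_CUBIC);b=cv2.resize(s[190:296,266:338],(380,560),interpolation=cv2.INTER_CUBIC)
cv2.imwrite("pics/c5.png",cv2.resize(s[170:290,265:385],(600,600),interpolation=cv2.INTER_CUBIC))
E
```

```text
t 16.5333 pos [ 0.4416 -0.0157  0.1794] jaw yaw -1.422 tilt [ 0.003 -0.003 -1.   ] q6 1.136 
turn [-0.0014  0.0036 -0.0025] shift [ 1.4 -1.1 -1.7] w 0.0118 F [ 0.4  0.4 -3.9] det 1.0
```

View pics/c5.png

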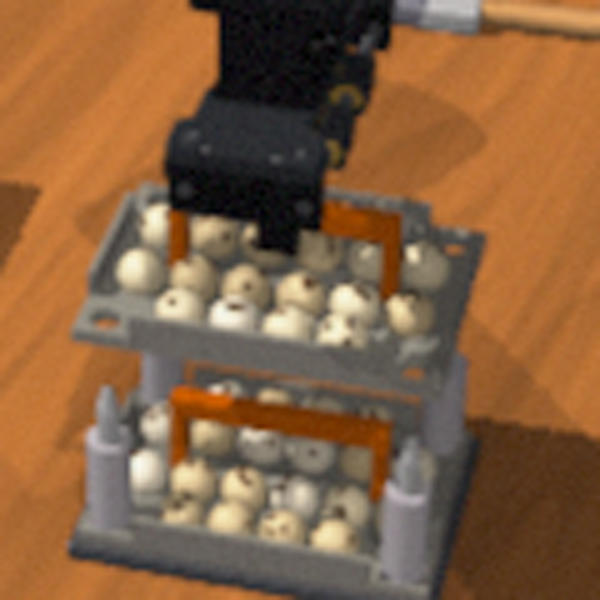

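Side crop (5x, origin 265,170): tray held level above the stand, with front holes at about (105,320), (415,375) and the rear right at (455,248); front tips at (107,388) and (411,438). Compare holes to tips in the same view:

```bash
python3 - <<'E'
from h import *
S=lambda p:(265+(p[0]+.5)/5-.5,170+(p[1]+.5)/5-.5)
a=.15; A=np.array([[np.cos(a),np.sin(a)],[-np.sin(a),np.cos(a)]])
h=[plane("side",S(p),.153)[:2] for p in((105,320),(415,375),(455,248))]; t=[plane("side",S(p),.109)[:2] for p in((107,388),(411,438))]
m=lambda x:(np.array(x)*1000).round(1).tolist()
print(m(h),m(t)); print("hole-tip in stand axes",m([A@(h[i]-t[i]) for i in(0,1)]),"tray x dir",np.arctan2(*(h[0]-h[1])[::-1]),np.arctan2(*(t[0]-t[1])[::-1]))
print("holes centre",m((h[0]+h[2])/2),"rear dist",m(np.linalg.norm(h[1]-h[2])))
tt=cv2.imread("pics/t5_raw.png");hsv=cv2.cvtColor(tt,cv2.COLOR_BGR2HSV);x0,y0,x1,y1=215,215,290,320
m_=np.zeros(tt.shape[:2],np.uint8);m_[y0:y1,x0:x1]=255
cv2.imwrite("pics/c6.png",cv2.resize(tt[210:315,210:300],(514,600),interpolation=cv2.INTER_CUBIC))
E
```

```text
[[509.0, 50.5], [349.0, 31.1], [365.0, -78.7]] [[508.7, 50.9], [350.6, 27.1]]
hole-tip in stand axes [[0.2, -0.5], [-0.9, 4.2]] tray x dir 0.12024008718121353 0.1494554355810747
holes centre [437.0, -14.1] rear dist 111.0
```

View pics/c6.png

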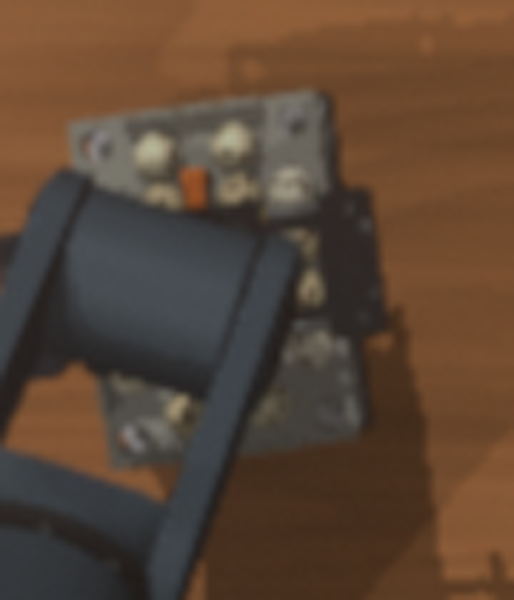

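Through the holes in the top crop ((95,147), (297,123), (135,437)) the pins show, as parallax would have it. The offset is about a millimetre, inside the 5.5 mm capture of the tapered tips. Lowering.

Emit:
{"name": "play_rows", "arguments": {
  "rows": "0 0 0 6 0 0 1;0 0 0 8 0 0 1;0 0 0 8 0 0 1;0 0 0 4 0 0 1;0 0 0 3 0 0 1;0 0 0 0 0 0 1;0 0 0 0 0 0 1;0 0 0 0 0 0 1"
}}

```text
time: 17.3
position: [0.4414, -0.015, 0.1505]
tool_rot: [0.461, 0.535, -0.461, 0.537]
ft_force: [0.1, -0.2, -4.6]
grip_width: 0.0118
```

Emit:
{"name": "play_rows", "arguments": {
  "rows": "0 0 0 2 0 0 1;0 0 0 2 0 0 1;0 0 0 2 0 0 1;0 0 0 2 0 0 1;0 0 0 2 0 0 1;0 0 0 2 0 0 1;0 0 0 0 0 0 1;0 0 0 0 0 0 1"
}}

```text
time: 17.97
position: [0.4411, -0.0149, 0.1382]
tool_rot: [0.461, 0.535, -0.461, 0.537]
ft_force: [0.1, -0.4, -5.4]
grip_width: 0.0121
```

No contact 6 mm past the tips. Continue.

Emit:
{"name": "play_rows", "arguments": {
  "rows": "0 0 0 2 0 0 1;0 0 0 2 0 0 1;0 0 0 2 0 0 1;0 0 0 2 0 0 1;0 0 0 0 0 0 1;0 0 0 0 0 0 1"
}}

```text
time: 18.47
position: [0.4411, -0.0149, 0.1302]
tool_rot: [0.461, 0.535, -0.461, 0.537]
ft_force: [-0.2, -0.6, -4.1]
grip_width: 0.0118
```

```bash
python3 - <<'E'
from h import *
for i in range(3):
    o=readout.get_obs();print(o["position"].round(4),o["ft_force"].round(1),o["moment"].round(2)); imaging.camera("side")
E
```

```text
[ 0.4411 -0.0149  0.1302] [-0.2 -0.6 -4.1] [-0.    0.02 -0.06]
[ 0.4412 -0.015   0.1303] [ 0.1 -0.2 -4.8] [ 0.03 -0.02 -0.07]
[ 0.4413 -0.015   0.1304] [ 0.5  0.3 -4.4] [ 0.04 -0.03 -0.02]
```

Emit:
{"name": "play_rows", "arguments": {
  "rows": "0 0 0 1.5 0 0 1;0 0 0 1.5 0 0 1;0 0 0 1.5 0 0 1;0 0 0 1.5 0 0 1;0 0 0 0 0 0 1;0 0 0 0 0 0 1"
}}

```text
time: 19.12
position: [0.4411, -0.015, 0.1242]
tool_rot: [0.461, 0.535, -0.461, 0.537]
ft_force: [-0.3, -0.2, -4.0]
grip_width: 0.0119
```

Emit:
{"name": "play_rows", "arguments": {
  "rows": "0 0 0 1.5 0 0 1;0 0 0 1.5 0 0 1;0 0 0 1.5 0 0 1;0 0 0 1.5 0 0 1;0 0 0 0 0 0 1;0 0 0 0 0 0 1"
}}

```text
time: 19.62
position: [0.4411, -0.015, 0.1182]
tool_rot: [0.461, 0.535, -0.461, 0.537]
ft_force: [-0.0, 0.3, -3.7]
grip_width: 0.0115
```

Emit:
{"name": "play_rows", "arguments": {
  "rows": "0 0 0 1.5 0 0 1;0 0 0 1.5 0 0 1;0 0 0 1.5 0 0 1;0 0 0 1.5 0 0 1;0 0 0 1 0 0 1;0 0 0 1 0 0 1;0 0 0 0 0 0 1;0 0 0 0 0 0 1"
}}

```text
time: 20.28
position: [0.4413, -0.015, 0.1103]
tool_rot: [0.461, 0.535, -0.461, 0.537]
ft_force: [-0.2, -0.5, -4.5]
grip_width: 0.0116
```

Emit:
{"name": "play_rows", "arguments": {
  "rows": "0 0 0 0.6 0 0 1;0 0 0 0.6 0 0 1;0 0 0 0.6 0 0 1;0 0 0 0 0 0 1;0 0 0 0 0 0 1"
}}

```text
time: 20.7
position: [0.4412, -0.015, 0.1085]
tool_rot: [0.461, 0.535, -0.461, 0.537]
ft_force: [-0.2, -0.0, -4.3]
grip_width: 0.0116
```

Emit:
{"name": "play_rows", "arguments": {
  "rows": "0 0 0 0.5 0 0 1;0 0 0 0.5 0 0 1;0 0 0 0 0 0 1;0 0 0 0 0 0 1"
}}

```text
time: 21.03
position: [0.4414, -0.0151, 0.1081]
tool_rot: [0.461, 0.535, -0.461, 0.538]
ft_force: [-1.4, 0.3, 5.1]
grip_width: 0.0116
```

Emit:
{"name": "play_rows", "arguments": {
  "rows": "0 0 0 0.5 0 0 1;0 0 0 0.5 0 0 1;0 0 0 0 0 0 1;0 0 0 0 0 0 1"
}}

```text
time: 21.37
position: [0.4414, -0.0151, 0.1081]
tool_rot: [0.461, 0.534, -0.461, 0.538]
ft_force: [-3.6, -0.2, 15.6]
grip_width: 0.0117
```

Seated: contact at TCP z 0.108, as worked out (0.034 + 0.074). Ease off, release and rise.

Emit:
{"name": "play_rows", "arguments": {
  "rows": "0 0 0 -1 0 0 1;0 0 0 0 0 0 1;0 0 0 0 0 0 0.3;0 0 0 0 0 0 0.3;0 0 0 0 0 0 0.3;0 0 0 0 0 0 0.3;0 0 0 0 0 0 0.3;0 0 0 0 0 0 0.3"
}}

```text
time: 22.03
position: [0.4413, -0.015, 0.1074]
tool_rot: [0.461, 0.535, -0.461, 0.537]
ft_force: [0.6, -0.5, -0.5]
grip_width: 0.0439
```

Emit:
{"name": "play_rows", "arguments": {
  "rows": "0 0 0 0 0 0 0.3;0 0 0 0 0 0 0.3;0 0 0 -6 0 0 0.3;0 0 0 -12 0 0 0.3;0 0 0 -25 0 0 0.3;0 0 0 -35 0 0 0.3;0 0 0 -30 0 0 0.3;0 0 0 -20 0 0 0.3"
}}

```text
time: 22.7
position: [0.4418, -0.0149, 0.2387]
tool_rot: [0.462, 0.533, -0.461, 0.539]
ft_force: [0.7, -0.2, 0.2]
grip_width: 0.0611
```

Emit:
{"name": "play_rows", "arguments": {
  "rows": "0 0 0 0 0 35 0;0 0 0 0 0 35 0;0 0 0 0 0 35 0;0 0 0 0 0 35 0;0 0 0 0 0 35 0;0 0 0 0 0 35 0;0 0 0 0 0 0 0;0 0 0 0 0 0 0"
}}

```text
time: 23.37
position: [0.4723, -0.2241, 0.2364]
tool_rot: [0.462, 0.534, -0.462, 0.537]
ft_force: [-0.7, -0.6, 0.1]
grip_width: 0.0865
```

```bash
python3 - <<'E'
from h import *
t,s=imaging.camera("top"),imaging.camera("side")
print("lid",rect("top",blob(t,*BLUE,(120,190,215,290)),.025),"mat",rect("top",blob(t,*GREEN,(120,190,205,285)),.004))
c=blob(t,(0,150,90),(14,255,255),(235,225,262,290));print("tray handle",rect("top",c,.132))
print(readout.get_obs()["ft_force"],readout.get_obs()["position"])
cv2.imwrite("pics/s7_raw.png",s);cv2.imwrite("pics/t7_raw.png",t)
b=cv2.resize(s[190:390,180:380],(500,500),interpolation=cv2.INTER_CUBIC); a=cv2.resize(t[190:330,210:294],(300,500),interpolation=cv2.INTER_CUBIC)
cv2.imwrite("pics/c7.png",np.hstack([b,a]))
E
```

```text
lid (array([509.4, 285. ]), array([129.3, 180.5]), np.float32(-0.166)) mat (array([509.7, 284.6]), array([167.4, 225.4]), np.float32(-0.16))
tray handle (array([440.9, -14.4]), array([117.6,  11.6]), np.float32(0.151))
[-0.9180787  -0.00735655  0.07584698] [ 0.4715044  -0.22140159  0.23610497]
```

View pics/c7.png

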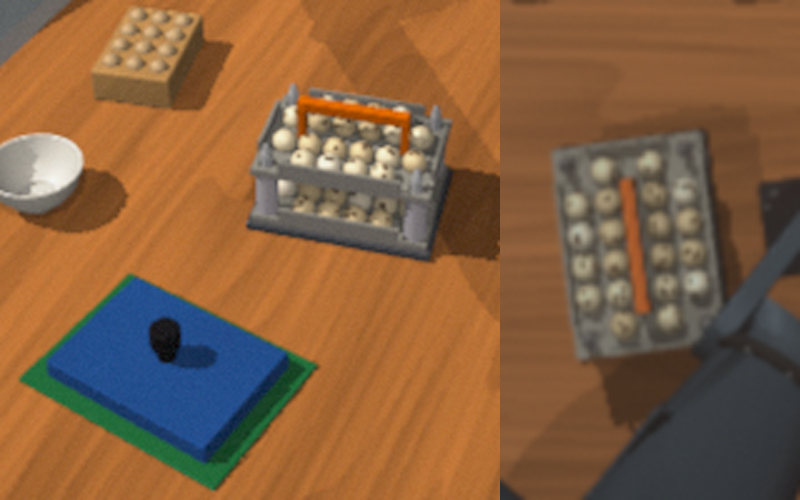

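The picture shows the lid flat on the middle of the mat, knob up (about (165,340)), and the tray home with all four pins through its corners (about (292,92), (262,155), (436,118), (418,185)). The gripper is clear of both.

```bash
python3 -c "
from rig import robot;print(robot.hand_in())"
```

```text
the job is handed in; nothing more can be done
None
```

The lid is on the mat and the loaded tray is on the stand. I handed the job in at about 23.5 s of the 64 s allowed; no verdict was reported.

- **Lid:** I lifted it by the knob and lowered it until the wrist force read +10.6 N, then let go. The last picture puts it about 0.5 mm from the mat's middle and 0.006 rad out of line, flat and knob up.
- **Tray:** I carried it level by the handle and met no contact until the shoulders, at TCP height 0.108 m as worked out. I pressed to about 15 N before letting go. The last picture shows all four pins through the holes. The handle centre is at (440.9, -14.4) mm, against (440.7, -13.7) mm for the stand in the same camera, and its yaw is 0.151 rad against about 0.15.
- **Clear of everything:** the gripper is away from both things. The bowl and carton look untouched in the last picture. The brush was outside that crop, but the arm never went near it.

**Checks that disagreed:**
- The side and top cameras put the stand's x position 2.9 mm apart; I trusted the top view.
- One of the three hole readings taken above the posts was about 4 mm off. I dropped it as a bad pixel pick, and the tray then went on without touching.
- The first side-view triangulation of the handle was poor (rays 19 mm apart), so I did not use it.

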